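# Seat the nested lids on the charcoal tin and hold up the outer lid

### The job

Pick up the two nested lids together by the inner lid's knob, carry them level and lower them gently, without dropping them, onto the open charcoal tin they fit (the wider one), then let go of the knob. Then take the outer lid alone by its collar, lift it straight off so that the inner lid stays fully seated and undisturbed in the tin, and finish still holding the outer lid level in the gripper, about 15 cm above where it sat, so I can fix a swatch on it. Leave the tins and everything else on the table where they stand.

Things in the scene. Friction and masses are not known exactly. Their poses are not given: they have to be found in the camera images.
- inner_lid: Steel inner lid, about 180 g. Origin: centre of its underside; z up; round. Solid plug 74 mm across (bevelled foot 66 mm) z 0 to 14 mm; flange 92 mm across z 14 to 18 mm; plain round knob post 15 mm across up to z 62 mm. Starts on the table, standing on its plug, the outer lid nested over it, the post standing 26 mm above the outer lid's collar.
- outer_lid: Aluminium outer lid, 90 g. Origin: centre of its skirt's lower edge; z up; round. Skirt 106 mm outside, 100 inside, z 0 to 12 mm; plate z 12 to 16 with a 20 mm hole; round collar (its handle) 40 mm outside, 25 inside, z 16 to 30. Nested, it lies loose on the inner lid's flange, origin 6 mm above the inner lid's, the knob post passing up through hole and collar.
- tin: The wider of two open aluminium tins, 0.8 kg, loose, charcoal sticks inside (20 mm below the rim). Origin: centre of its underside; z up. 89 mm outside, mouth 82 mm, 70 mm high. Seated, the inner lid's flange lies on the rim (its origin 56 mm above the tin's), plug in the mouth with 4 mm play all round, outer lid's skirt round the outside with 5.5 mm play.
- small_tin: The narrower open aluminium tin, bystander: 68 mm outside, mouth 62 mm (too small for the plug), 70 mm high, with charcoal sticks. Origin: centre of its underside.
- brush: Bystander: paint brush about 170 mm long lying on the table between the tins and lids. Origin at the underside of its middle.
- eraser: Bystander: white eraser 45 x 22 x 13 mm lying on the table. Origin: centre of its underside.
- jar: Bystander: capped glass jar 60 mm across, 85 mm high, towards the far side. Origin: centre of its underside.
- sanding_block: Bystander: cork sanding block 65 x 35 x 22 mm, towards the far side. Origin: centre of its underside.

How it is judged:
On the way, in this order (a step that is already met when the one before it is completed fails the run):
1. both lids are lifted together, still nested, at least 40 mm off the table, held by the inner lid's knob (height (world z) of inner_lid above 0.04 m and contact force between the fingers and inner_lid above 0.5 N and z of outer_lid in the frame of inner_lid below 0.01 m and horizontal distance between outer_lid and inner_lid below 0.006 m), for 0.1 s.
2. the lids are lowered, not dropped: the plug is in the wide tin's mouth, within 6 mm of home, still held by the knob (z of inner_lid in the frame of tin below 0.062 m and horizontal distance between inner_lid and tin below 0.008 m and contact force between the fingers and inner_lid above 0.3 N and z of outer_lid in the frame of inner_lid below 0.01 m and horizontal distance between outer_lid and inner_lid below 0.006 m), for 0.05 s.
3. the inner lid sits home in the wide tin with the outer lid nested over it, and the knob is let go (z of inner_lid in the frame of tin between 0.052 and 0.059 m and horizontal distance between inner_lid and tin below 0.007 m and angle between inner_lid's own z axis and vertical below 0.06 rad and z of outer_lid in the frame of inner_lid below 0.01 m and horizontal distance between outer_lid and inner_lid below 0.006 m and contact force between the fingers and inner_lid below 0.1 N), for 0.2 s.
At the end, for the whole second after the job is handed in: Outer lid still held in the gripper, still, level within 11 deg, at least 100 mm above its nested height, clear of inner lid and tin; inner lid home in the wide tin (3 mm in height, 7 mm sideways, 3 deg), untouched; tins and bystanders within 20 mm of their start (z of outer_lid in the frame of tin above 0.162 m and angle between outer_lid's own z axis and vertical below 0.2 rad and contact force between the fingers and outer_lid above 0.5 N and linear speed of outer_lid below 0.03 m/s and contact force between outer_lid and inner_lid below 0.05 N and contact force between outer_lid and tin below 0.05 N and contact force between each of the arm, the fingers and inner_lid below 0.1 N and z of inner_lid in the frame of tin between 0.052 and 0.059 m and horizontal distance between inner_lid and tin below 0.007 m and angle between inner_lid's own z axis and vertical below 0.06 rad and linear speed of inner_lid below 0.02 m/s and angle between tin's own z axis and vertical below 0.05 rad and height (world z) of tin below 0.005 m and not (distance of tin from where it was at the start of the episode above 0.02 m) and not (distance of small_tin from where it was at the start of the episode above 0.02 m) and not (distance of brush from where it was at the start of the episode above 0.02 m) and not (distance of eraser from where it was at the start of the episode above 0.02 m) and not (distance of jar from where it was at the start of the episode above 0.02 m) and not (distance of sanding_block from where it was at the start of the episode above 0.02 m)); the arm keeps its last pose, push and grip.
It fails at once if the outer lid is taken off while the inner lid is not seated in the wide tin, or the inner lid is disturbed (raised 4 mm, shifted 8 mm or tilted 5 degrees) while the outer lid is off (distance between outer_lid and inner_lid above 0.02 m and (z of inner_lid in the frame of tin above 0.06 m or horizontal distance between inner_lid and tin above 0.008 m or angle between inner_lid's own z axis and vertical above 0.09 rad)).
It fails at once if the lids are tipped more than about 20 degrees (angle between any of inner_lid, outer_lid's own z axis and vertical above 0.35 rad).
It fails at once if a tin is shoved more than 20 mm or tipped (distance of any of tin, small_tin from where it was at the start of the episode above 0.02 m or angle between any of tin, small_tin's own z axis and vertical above 0.2 rad).
It fails at once if another bystander is moved more than 20 mm or the jar tipped (distance of any of brush, eraser, jar, sanding_block from where it was at the start of the episode above 0.02 m or angle between jar's own z axis and vertical above 0.3 rad).
It also fails if it takes over 48 s, if anything falls off the work surface, if the arm or the gripper's body presses on something with over 40 N, if the wrist force passes 120 N, or if a joint passes its speed limit or range.

### The arm

A 6-joint arm with a two-finger parallel gripper is mounted at the origin on the work surface. World frame = base frame: x ahead of the robot, y to its left, z up, the work surface at z = 0. Lengths are in m, angles in rad, forces in N, time in s.
With the tool pointing down it reaches from about 0.275 to 0.85 m from the base axis. Payload 5.2 kg.
Tool frame: the origin (TCP) lies at the very end of the fingers, on their centre line; the grasp point (between the pads) lies 19 mm behind it; z points along the fingers, y is the line along which they close (so a half turn about z gives the same grasp; the last joint's range is limited). The gripper opens to 85 mm and grips with 20 to 120 N. Pads are 22 mm wide; open, the fingers measure 114 mm over their backs; the gripper's body (76 mm by 85 mm) begins 54 mm behind the grasp point. The pads swing forward as they close: fully open they stand 13 mm farther back than shut.
Start: joints at [-1.486, 0.259, 1.535, -0, 1.348, -0.203], TCP at [0.156, -0.527, 0.231] pointing down, gripper open.
Joint ranges: [-3.14, 3.14], [-0.91, 2.08], [0.19, 2.58], [-1.22, 4.36], [0.22, 2.71], [-3.12, 3.12]. Speed limits (rad/s): [2.57, 2.57, 3.14, 3.14, 3.14, 3.14].

### API

Orientations are given as a unit quaternion [x, y, z, w].
In Python, from plant import r, camera, workorder gives the robot as it stands.
- The arm moves only by the tool send_rows, never from a script. Its argument "motion" is one flat list of numbers, 4 for each row, row after row: the shift along the world's x, y, z each as a share of 80 mm, from -1 to 1, then the turn about the world's z as a share of 180 degrees, from -1 to 1. In form: [x, y, z, twist, x, y, z, twist, ...]. A call has 1 to 20 rows; each row is the pose to reach, as a shift and turn from the pose commanded when the call began, turning the shorter way round; what a row does not reach only later rows make up. A row lasts 1/12 s, in which the tool goes at most 41.7 mm and 7.16 degrees, less where a joint would pass 70% of its speed; a pose out of reach is approached as far as the arm can. A call with a number of a shift or a turn outside -1 to 1 is refused whole. A call with a gripper value outside its range is refused whole. "hand" is the closure, from 0 (fully open) to 1 (shut), set as the call begins (left out, the last holds). The fingers move at their own pace and stop on an object; "squeeze" is the grip in N (left out, the last holds). Time passes only in rows, so rows that repeat a pose let the fingers close. It gives the time, the measured TCP pose, the force, the opening and the grip force at its end, in the units of the state.
- r.get_obs(): the state, without advancing time (a new reading comes with each control period).
- camera(name): name is "scene" or "top" or "wrist"; returns a dict with "pixels" (420x560x3 uint8, blue, green, red), "K" (3x3 intrinsics, pixels), "origin" and "orientation" of the camera in the world. Camera axes: x right, y down, z forward; pixel columns grow to the right and rows downward; lengths in m; the calibration is good to about 2 mm. The wrist camera is an equidistant fisheye: a pixel r from the principal point sees the ray r / f radians off the axis. A picture is of the moment at which its call begins. There is no depth.
- workorder.close_job(): hands the job in; it is judged then, once.
The state is a dict: "time_s": time; "joint_pos": joint angles; "joint_velocities": joint speeds; "effort": joint torques, N m; "tcp_pos": TCP position; "ee_rot": TCP orientation; "ft_force": force on the tool from outside, world axes, zero at the start; "wrist_torque": the same for the moment, N m; "width": opening from 0.0 (shut) to 1.0 (fully open); "finger_force": force on a finger pad.
Only numpy, scipy, OpenCV 4.12 (cv2) and the standard library are available. Lean on these libraries where they do the work, as an engineer would, in place of code of your own. Each camera call takes 0.05 s, during which the arm holds its last target. There are 200 camera calls.

## Working session

There is one attempt and no reset: what is moved stays moved. The work goes in short steps, Python scripts to look and compute and a tool call to move; the robot and the scene stay as the last step left them, time stands still between calls to the robot, and variables do not carry over. Pictures are saved under pics/ and viewed, at most 10 in all, crops included, and the job is handed in when it is done.

Besides the shell and the picture viewer there is one more tool, called after "Request:" as name(argument=value, ...), one argument or row to a line, values as JSON. send_rows: Moves the arm, as the interface text tells. Shift numbers are shares of 80 mm and turn numbers shares of 180 degrees, none past 1 either way. Its arguments: {"type":"object","properties":{"motion":{"type":"array","items":{"type":"number"}},"hand":{"type":"number"},"squeeze":{"type":"number"}},"required":["motion"]}

```bash
mkdir -p pics; cat > h.py <<'E'
import numpy as np,cv2
from scipy.spatial.transform import Rotation as R
from plant import r,camera,workorder
def ray(c,u,v,fish=False):
    K=np.array(c["K"]);x=(u-K[0,2])/K[0,0];y=(v-K[1,2])/K[1,1]
    if fish:
        t=np.hypot(x,y);s=np.sin(t)/t if t>1e-9 else 1;d=np.array([x*s,y*s,np.cos(t)])
    else: d=np.array([x,y,1.])
    return R.from_quat(c["orientation"]).apply(d)
def onz(c,u,v,z,fish=False):
    d=ray(c,u,v,fish);o=np.array(c["origin"]);return o+d*(z-o[2])/d[2]
E
python3 - <<'E'
from h import *
import pickle
for n in("top","scene"):
    c=camera(n);cv2.imwrite(f"pics/{n}.png",c["pixels"]);pickle.dump(c,open(n+".pkl","wb"));print(n,c["K"],c["origin"],c["orientation"])
o=r.get_obs();print(o["tcp_pos"],o["ee_rot"],o["time_s"])
E
```

```text
top [[507.7391152    0.         278.74658152]
 [  0.         507.7391152  195.48639612]
 [  0.           0.           1.        ]] [0.45316472 0.02499301 1.18523684] [-0.69614596  0.71578125 -0.04840027  0.02637075]
scene [[406.11967583   0.         276.82288559]
 [  0.         406.11967583 213.22977236]
 [  0.           0.           1.        ]] [1.04310429 0.07575801 0.58686353] [ 0.61094771  0.70912345 -0.26468976 -0.23200465]
[ 0.15609609 -0.52687956  0.23055086] [ 9.89665634e-01  1.43391806e-01  4.74892489e-05 -8.48441826e-04] 0.1
```

View pics/top.png

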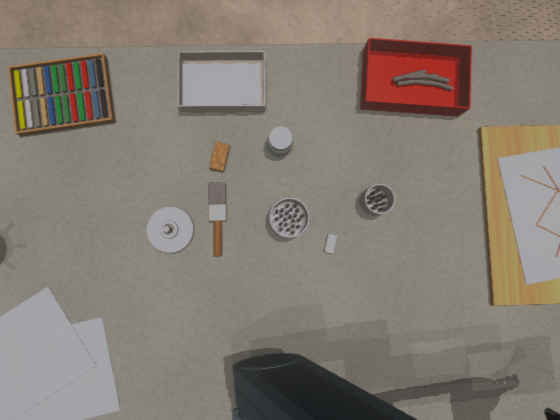

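View pics/scene.png

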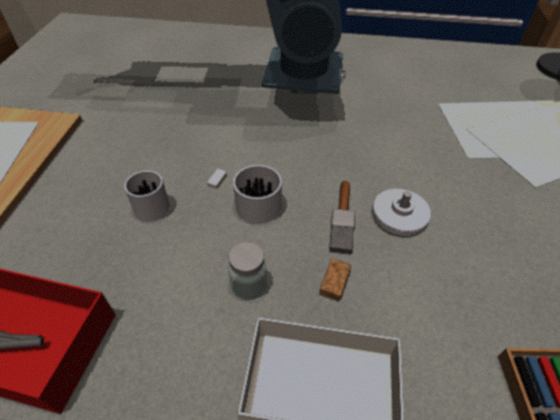

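The top view shows the lids at about (170,230) and the wide tin at (289,218). The small tin is at (379,200), the brush at (217,220), the eraser at (331,243) and the jar at (280,140).

```bash
python3 - <<'E'
from h import *
import pickle
c=pickle.load(open("top.pkl","rb"))
g=c["pixels"].min(2)
for n,(u,v),z,rad in(("lid",(170,230),.022,32),("tin",(289,218),.07,28),("small",(379,200),.07,22)):
    m=np.zeros(g.shape,np.uint8);x0,y0=u-rad,v-rad
    sub=g[y0:y0+2*rad,x0:x0+2*rad]
    t,b=cv2.threshold(sub,0,255,cv2.THRESH_OTSU)
    if n!="lid": b=cv2.threshold(sub,150,255,0)[1]
    k=max(cv2.findContours(b,0,2)[0],key=cv2.contourArea)
    (a,bb),q=cv2.minEnclosingCircle(k);e=cv2.fitEllipse(cv2.convexHull(k))
    p=onz(c,e[0][0]+x0,e[0][1]+y0,z);print(n,t,a+x0,bb+y0,q,e,p, "diam",np.mean(e[1])/507.7*(1.185-z))
for n,u,v,z in(("brushtop",217,183,.0),("brushbot",217,255,.0),("eraser",331,243,.01),("jar",280,138,.085),("post",168,229,.062),("collar",170,230,.036)):print(n,onz(c,u,v,z))
w=camera("wrist");print(w["K"],w["origin"],w["orientation"])
E
```

```text
lid 142.0 169.37068939208984 229.10344886779785 23.14864158630371 ((31.270456314086914, 31.087005615234375), (45.32225799560547, 46.11555862426758), 55.941646575927734) [0.50592635 0.23814178 0.022     ] diam 0.10472934875803856
tin 106.0 274.7857141494751 221.3571434020996 7.957256317138672 ((15.736430168151855, 31.523656845092773), (12.401405334472656, 18.323083877563477), 148.25035095214844) [ 0.51373215 -0.00544593  0.07      ] diam 0.03373823662735896
small 98.0 369.5 205.5 1.581238865852356 ((12.5, 27.5), (3.1622776985168457, 3.1622776985168457), 171.44639587402344) [ 0.54354027 -0.21212437  0.07      ] diam 0.006944927385948952
brushtop [0.61179135 0.13017346 0.        ]
brushbot [0.44400865 0.13294752 0.        ]
eraser [ 0.46384678 -0.13113823  0.01      ]
jar [ 0.69701321 -0.01757891  0.085     ]
post [0.50438108 0.23358336 0.062     ]
collar [0.50319664 0.2339614  0.036     ]
[[325.1922621    0.         280.3896729 ]
 [  0.         325.1922621  208.68016602]
 [  0.           0.           1.        ]] [ 0.23071327 -0.50439392  0.37317655] [ 0.79156387 -0.59107391 -0.09366316  0.12363445]
```

Request:
send_rows(
  motion=[0.6, 1, 0, 0, 0.6, 1, 0, 0, 0.6, 1, 0, 0, 0.6, 1, 0, 0],
  hand=0,
)

```text
time_s: 0.48
tcp_pos: [0.2055, -0.4446, 0.2313]
ee_rot: [0.989, 0.145, 0.0, -0.001]
ft_force: [-0.6, -0.0, -0.8]
width: 1.002
finger_force: 0.0
```

Request:
send_rows(
  motion=[0.6, 1, 0, 0, 0.6, 1, 0, 0, 0.6, 1, 0, 0, 0.6, 1, 0, 0],
)

```text
time_s: 0.82
tcp_pos: [0.253, -0.3658, 0.2315]
ee_rot: [0.989, 0.145, 0.0, -0.0]
ft_force: [0.1, -0.7, -0.6]
width: 0.997
finger_force: 0.0
```

Request:
send_rows(
  motion=[0.6, 1, 0, 0, 0.6, 1, 0, 0, 0.6, 1, 0, 0, 0.6, 1, 0, 0],
)

```text
time_s: 1.15
tcp_pos: [0.3009, -0.2868, 0.2315]
ee_rot: [0.989, 0.145, 0.0, 0.0]
ft_force: [-0.2, -0.4, 1.0]
width: 1.0
finger_force: 0.0
```

Request:
send_rows(
  motion=[0.6, 1, 0, 0, 0.6, 1, 0, 0, 0.6, 1, 0, 0, 0.6, 1, 0, 0],
)

```text
time_s: 1.48
tcp_pos: [0.349, -0.2074, 0.2314]
ee_rot: [0.989, 0.145, 0.0, 0.0]
ft_force: [0.2, -0.2, 0.5]
width: 1.001
finger_force: 0.0
```

Request:
send_rows(
  motion=[0.6, 1, 0, 0, 0.6, 1, 0, 0, 0.6, 1, 0, 0, 0.6, 1, 0, 0],
)

```text
time_s: 1.82
tcp_pos: [0.3971, -0.1278, 0.2313]
ee_rot: [0.989, 0.145, 0.0, 0.0]
ft_force: [-0.9, -0.4, 0.3]
width: 0.998
finger_force: 0.0
```

Request:
send_rows(
  motion=[0.6, 0.8, 0, 0, 0.6, 0.8, 0, 0, 0.6, 0.8, 0, 0, 0.6, 0.8, 0, 0, 0.6, 0.8, 0, 0],
)

```text
time_s: 2.23
tcp_pos: [0.4439, -0.0655, 0.231]
ee_rot: [0.99, 0.143, -0.001, 0.001]
ft_force: [0.6, -1.0, -0.5]
width: 1.0
finger_force: 0.0
```

```bash
python3 - <<'E'
from h import *
import pickle
w=camera("wrist");cv2.imwrite("pics/w1.png",w["pixels"]);pickle.dump(w,open("w1.pkl","wb"))
o=r.get_obs();print(o["tcp_pos"],o["time_s"],w["origin"],R.from_quat(w["orientation"]).apply([0,0,1]))
E
```

```text
[ 0.44365068 -0.06553512  0.2310992 ] 2.2833 [ 0.51859821 -0.04258105  0.37352065] [-0.2953185  -0.08768991 -0.9513661 ]
```

View pics/w1.png

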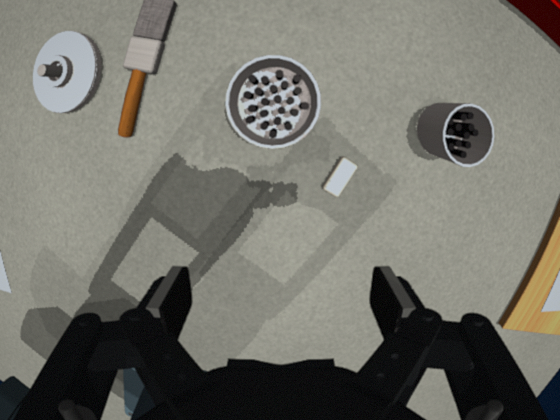

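The wrist view shows the tin rim at about (272,101) with radius 46, and the lids at (67,71) with the post top at (45,71). The brush, eraser (340,176) and small tin (465,135) are also visible.

```bash
cat >> h.py <<'E'
def rim(c,u,v,z,rlo,rhi,fish=True):
    "strongest falling edge along rays from (u,v), cast to plane z, circle fit"
    g=cv2.GaussianBlur(c["pixels"].min(2).astype(np.float32),(0,0),1)
    P=[]
    for a in np.linspace(0,2*np.pi,180,endpoint=False):
        rr=np.arange(rlo,rhi,.25).astype(np.float32)
        l=cv2.remap(g,(u+rr*np.cos(a)).astype(np.float32)[None],(v+rr*np.sin(a)).astype(np.float32)[None],1)[0]
        i=np.argmin(np.gradient(l));P.append(onz(c,u+rr[i]*np.cos(a),v+rr[i]*np.sin(a),z,fish)[:2])
    P=np.array(P);k=np.ones(len(P),bool)
    for _ in range(8):
        A=np.c_[2*P[k],np.ones(k.sum())];s=np.linalg.lstsq(A,(P[k]**2).sum(1),rcond=None)[0]
        q=np.sqrt(s[2]+s[0]**2+s[1]**2);e=abs(np.linalg.norm(P-s[:2],axis=1)-q);k=e<max(2.5*np.median(e),.0008)
    return s[:2].round(4),"diam",round(2*q,4),"n",k.sum(),"mm",round(1e3*np.median(e[k]),2)
E
python3 - <<'E'
from h import *
import pickle
w=pickle.load(open("w1.pkl","rb"));t=pickle.load(open("top.pkl","rb"))
print("tin w",rim(w,272,101,.07,38,56)); print("tin top",rim(t,289,218,.07,15,25,False))
print("lid w",rim(w,67,71,.022,28,48)); print("lid top",rim(t,170,230,.022,19,28,False))
print("post w",onz(w,44,71,.062,True),"collar w",onz(w,55,70,.036,True))
print(onz(w,160,0,0,True),onz(w,125,133,0,True))
E
```

```text
tin w (array([ 0.5217, -0.0343]), 'diam', np.float64(0.0881), 'n', np.int64(138), 'mm', np.float64(0.18))
tin top (array([ 0.5186, -0.0283]), 'diam', np.float64(0.077), 'n', np.int64(160), 'mm', np.float64(1.11))
lid w (array([0.5043, 0.2362]), 'diam', np.float64(0.1055), 'n', np.int64(154), 'mm', np.float64(0.3))
lid top (array([0.506 , 0.2379]), 'diam', np.float64(0.104), 'n', np.int64(146), 'mm', np.float64(0.23))
post w [0.50315947 0.23175586 0.062     ] collar w [0.50511846 0.23593578 0.036     ]
[0.6116735  0.13368523 0.        ] [0.44239955 0.13445641 0.        ]
```

Request:
send_rows(
  motion=[-0.05, 0.85, 0, 0, -0.05, 0.85, 0, 0, -0.05, 0.85, 0, 0],
)

```text
time_s: 2.53
tcp_pos: [0.4389, 0.006, 0.2313]
ee_rot: [0.99, 0.143, -0.0, -0.001]
ft_force: [-0.4, 0.4, -0.5]
width: 1.005
finger_force: 0.0
```

Request:
send_rows(
  motion=[-0.05, 0.85, 0, 0, -0.05, 0.85, 0, 0, -0.05, 0.85, 0, 0],
)

```text
time_s: 2.78
tcp_pos: [0.4355, 0.0739, 0.2314]
ee_rot: [0.99, 0.144, 0.0, -0.001]
ft_force: [-0.2, -0.4, -0.6]
width: 1.001
finger_force: 0.0
```

Request:
send_rows(
  motion=[-0.05, 0.85, 0, 0, -0.05, 0.85, 0, 0, -0.05, 0.85, 0, 0],
)

```text
time_s: 3.03
tcp_pos: [0.4321, 0.1418, 0.2315]
ee_rot: [0.99, 0.144, 0.0, -0.001]
ft_force: [-0.0, -0.4, -0.4]
width: 0.997
finger_force: 0.0
```

Request:
send_rows(
  motion=[-0.05, 0.85, 0, 0, -0.05, 0.85, 0, 0, -0.05, 0.85, 0, 0, -0.05, 0.85, 0, 0, -0.05, 0.85, 0, 0],
)

```text
time_s: 3.45
tcp_pos: [0.4286, 0.2067, 0.2312]
ee_rot: [0.99, 0.143, -0.0, 0.001]
ft_force: [-0.9, -0.6, -0.1]
width: 1.0
finger_force: 0.0
```

```bash
python3 - <<'E'
from h import *
import pickle
w=camera("wrist");cv2.imwrite("pics/w2.png",w["pixels"]);pickle.dump(w,open("w2.pkl","wb"))
o=r.get_obs();print(o["tcp_pos"],o["ee_rot"],o["time_s"],w["origin"])
cv2.imwrite("pics/w2c.png",cv2.resize(w["pixels"][:260,120:440],None,fx=2,fy=2))
E
```

```text
[0.42858207 0.20670326 0.23124546] [ 9.89753450e-01  1.42785917e-01 -7.45842933e-05  5.33222574e-04] 3.5 [0.50321511 0.2295907  0.3737583 ]
```

View pics/w2c.png

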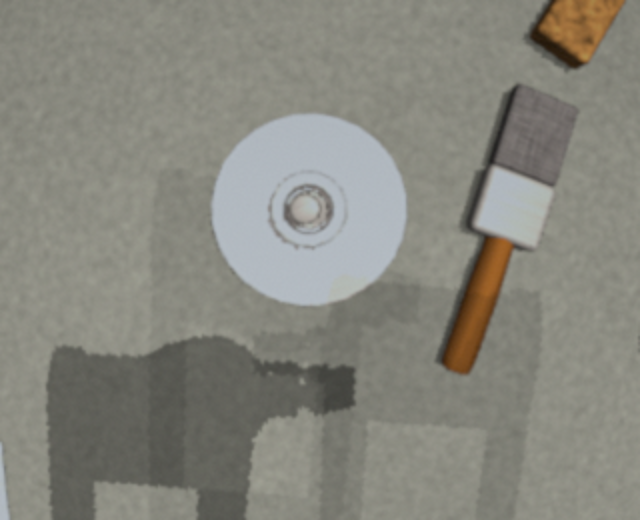

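The crop shows the lid disc at full-image pixel (274.5,104.5) and the post top at (272.5,104).

```bash
python3 - <<'E'
from h import *
import pickle
w=pickle.load(open("w2.pkl","rb"))
print("lid",rim(w,274.5,104.5,.021,40,58),rim(w,274.5,104.5,.021,15,26)); print("post",onz(w,272.5,104.2,.062,True),"collar",onz(w,274,104.5,.036,True))
E
```

```text
lid (array([0.5044, 0.2368]), 'diam', np.float64(0.1048), 'n', np.int64(176), 'mm', np.float64(0.18)) (array([0.5043, 0.2372]), 'diam', np.float64(0.0379), 'n', np.int64(180), 'mm', np.float64(0.18))
post [0.50390887 0.23729761 0.062     ] collar [0.50409468 0.23638134 0.036     ]
```

Request:
send_rows(
  motion=[0.945, 0.38, 0, 0, 0.945, 0.38, 0, 0, 0.945, 0.38, -0.5, 0, 0.945, 0.38, -1, 0, 0.945, 0.38, -1, 0, 0.945, 0.38, -1, 0],
)

```text
time_s: 4.0
tcp_pos: [0.5022, 0.2371, 0.1496]
ee_rot: [0.99, 0.143, -0.003, 0.001]
ft_force: [-1.0, 0.8, 0.5]
width: 0.998
finger_force: 0.0
```

Request:
send_rows(
  motion=[0, 0, -0.4, 0, 0, 0, -0.8, 0, 0, 0, -0.8, 0, 0, 0, -0.8, 0, 0, 0, -0.8, 0],
)

```text
time_s: 4.42
tcp_pos: [0.5056, 0.2391, 0.0904]
ee_rot: [0.99, 0.143, 0.002, -0.0]
ft_force: [0.1, 0.7, 0.3]
width: 0.997
finger_force: 0.0
```

Request:
send_rows(
  motion=[0, 0, 0, 0, 0, 0, 0, 0, 0, 0, 0, 0],
)

```text
time_s: 4.67
tcp_pos: [0.5047, 0.2393, 0.0891]
ee_rot: [0.99, 0.143, 0.002, -0.0]
ft_force: [0.3, -0.4, 0.9]
width: 0.999
finger_force: 0.0
```

Request:
send_rows(
  motion=[0, -0.03, -0.3, 0, 0, -0.03, -0.6, 0, 0, -0.03, -0.6, 0, 0, -0.03, -0.6, 0, 0, -0.03, -0.6, 0],
)

```text
time_s: 5.08
tcp_pos: [0.5045, 0.2369, 0.0404]
ee_rot: [0.99, 0.143, 0.001, -0.0]
ft_force: [0.7, 0.1, 0.3]
width: 1.003
finger_force: 0.0
```

Request:
send_rows(
  motion=[0, 0, 0, 0, 0, 0, 0, 0, 0, 0, 0, 0, 0, 0, 0, 0, 0, 0, 0, 0, 0, 0, 0, 0, 0, 0, 0, 0, 0, 0, 0, 0, 0, 0, 0, 0, 0, 0, 0, 0],
  hand=0.7,
  squeeze=20,
)

```text
time_s: 5.92
tcp_pos: [0.5037, 0.2366, 0.0393]
ee_rot: [0.99, 0.143, -0.0, 0.0]
ft_force: [-0.3, -0.8, 0.1]
width: 0.302
finger_force: 0.0
```

```bash
python3 - <<'E'
from h import *
w=camera("wrist");cv2.imwrite("pics/w3.png",w["pixels"][120:,120:440].repeat(2,0).repeat(2,1))
E
```

```text
(no output)
```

View pics/w3.png

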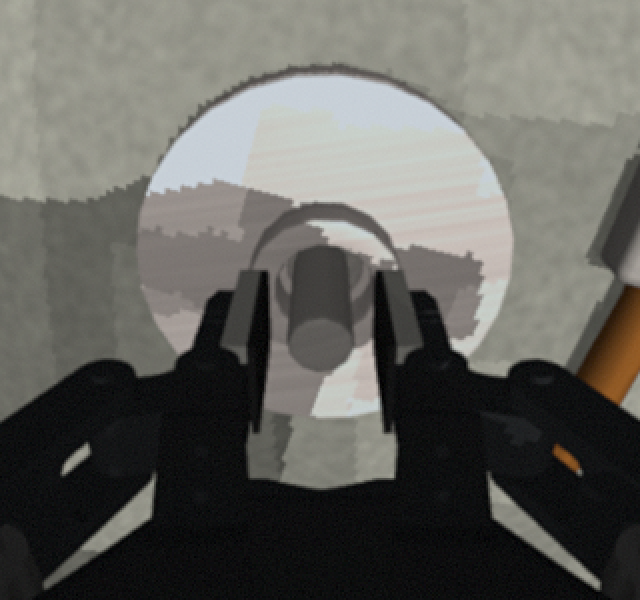

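The picture shows the post midway between the pads: post at x≈320, pads at x≈268 and 378. I'll close now.

Request:
send_rows(
  motion=[0, 0, 0.02, 0, 0, 0, 0.02, 0, 0, 0, 0.02, 0, 0, 0, 0.02, 0, 0, 0, 0.02, 0, 0, 0, 0.02, 0, 0, 0, 0.02, 0],
  hand=1,
  squeeze=40,
)

```text
time_s: 6.55
tcp_pos: [0.5036, 0.2366, 0.0408]
ee_rot: [0.99, 0.143, -0.0, 0.0]
ft_force: [0.0, 0.2, -1.9]
width: 0.161
finger_force: 39.2
```

Request:
send_rows(
  motion=[0, 0, 0.05, 0, 0, 0, 0.1, 0, 0, 0, 0.15, 0, 0, 0, 0.15, 0, 0, 0, 0.15, 0],
)

```text
time_s: 6.97
tcp_pos: [0.5041, 0.2367, 0.0535]
ee_rot: [0.99, 0.143, 0.001, -0.0]
ft_force: [1.3, 0.3, -2.7]
width: 0.16
finger_force: 39.2
```

Request:
send_rows(
  motion=[0, 0, 0.15, 0, 0, 0, 0.35, 0, 0, 0, 0.6, 0, 0, 0, 0.8, 0, 0, 0, 0.9, 0, 0, 0, 0.9, 0],
)

```text
time_s: 7.47
tcp_pos: [0.505, 0.237, 0.1269]
ee_rot: [0.99, 0.143, 0.002, -0.0]
ft_force: [0.5, -0.0, -2.8]
width: 0.156
finger_force: 39.2
```

Request:
send_rows(
  motion=[0, -0.05, 0.2, 0, 0, -0.1, 0.4, 0, 0.02, -0.25, 0.5, 0, 0.03, -0.4, 0.5, 0, 0.04, -0.6, 0.5, 0, 0.05, -0.8, 0.5, 0],
)

```text
time_s: 7.97
tcp_pos: [0.5071, 0.1711, 0.1635]
ee_rot: [0.99, 0.144, -0.001, 0.0]
ft_force: [0.1, 0.0, -2.2]
width: 0.159
finger_force: 39.3
```

Request:
send_rows(
  motion=[0.01, -0.2, 0, 0, 0.02, -0.4, 0, 0, 0.04, -0.6, 0, 0, 0.05, -0.8, 0, 0, 0.06, -1, 0, 0],
)

```text
time_s: 8.38
tcp_pos: [0.5116, 0.0907, 0.1633]
ee_rot: [0.99, 0.143, -0.001, -0.0]
ft_force: [-0.5, 0.3, -3.0]
width: 0.157
finger_force: 39.3
```

Request:
send_rows(
  motion=[0.01, -0.2, 0, 0, 0.02, -0.4, 0, 0, 0.04, -0.6, 0, 0, 0.05, -0.8, 0, 0, 0.06, -1, 0, 0],
)

```text
time_s: 8.8
tcp_pos: [0.5163, 0.0109, 0.1633]
ee_rot: [0.99, 0.143, -0.001, -0.0]
ft_force: [-0.4, 0.6, -2.2]
width: 0.156
finger_force: 39.3
```

Request:
send_rows(
  motion=[0.01, -0.15, 0, 0, 0.02, -0.3, 0, 0, 0.03, -0.4, 0, 0, 0.04, -0.5, 0, 0, 0.05, -0.55, 0, 0, 0.05, -0.55, 0, 0, 0.05, -0.55, 0, 0, 0.05, -0.55, 0, 0],
)

```text
time_s: 9.47
tcp_pos: [0.5213, -0.0308, 0.1649]
ee_rot: [0.99, 0.144, -0.0, -0.0]
ft_force: [0.2, -0.1, -1.3]
width: 0.153
finger_force: 39.3
```

```bash
python3 - <<'E'
from h import *
import pickle
w=camera("wrist");s=camera("scene");pickle.dump(w,open("w4.pkl","wb"))
cv2.imwrite("pics/w4.png",np.hstack([cv2.resize(w["pixels"][60:360,120:440],(427,400)),cv2.resize(s["pixels"][100:260,180:328],(370,400))]))
o=r.get_obs();print(o["tcp_pos"],o["ft_force"],o["time_s"])
E
```

```text
[ 0.52127311 -0.03076009  0.1649352 ] [ 0.4427753   0.15824151 -2.69467514] 9.5667
```

View pics/w4.png

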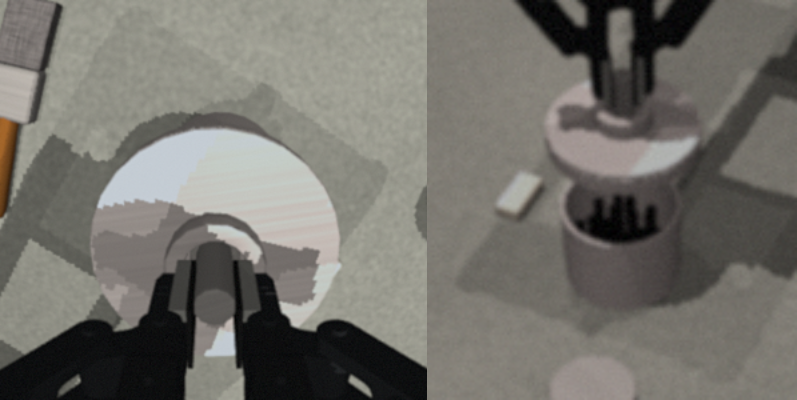

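The lids are held level just over the tin. I'll correct y by −4 mm and lower.

Request:
send_rows(
  motion=[0, -0.05, -0.1, 0, 0, -0.05, -0.25, 0, 0, -0.05, -0.45, 0, 0, -0.05, -0.6, 0, 0, -0.05, -0.6, 0, 0, -0.05, -0.6, 0, 0, -0.05, -0.6, 0, 0, -0.05, -0.6, 0],
)

```text
time_s: 10.23
tcp_pos: [0.522, -0.0356, 0.1178]
ee_rot: [0.99, 0.143, 0.001, 0.0]
ft_force: [0.2, -0.1, -2.3]
width: 0.157
finger_force: 39.2
```

```bash
python3 - <<'E'
from h import *
s=camera("scene")
cv2.imwrite("pics/s5.png",cv2.resize(s["pixels"][120:250,190:330],(700,600)))
o=r.get_obs();print(o["tcp_pos"],o["ft_force"],o["time_s"])
E
```

```text
[ 0.52202311 -0.03557149  0.11777787] [ 0.30960089  0.02687506 -2.98105875] 10.2833
```

View pics/s5.png

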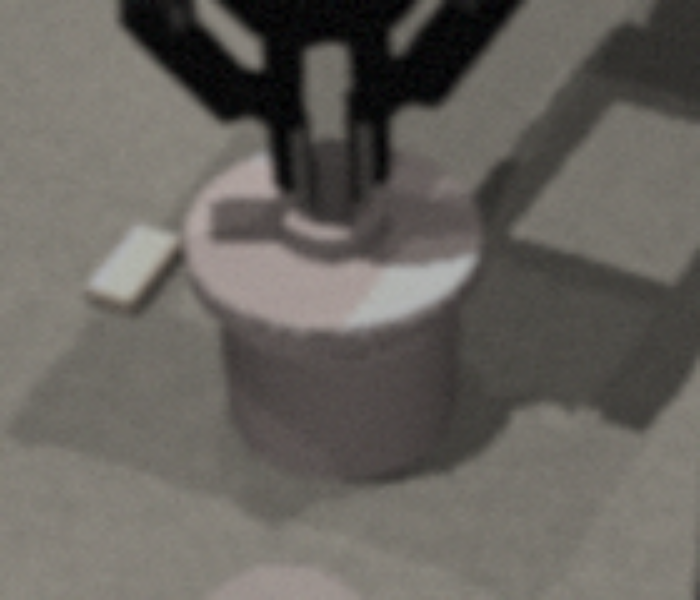

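The picture shows the lids just over the rim, with the lid centre at about x=333 and the tin centre at about 342 in the crop. They may be 2 mm off, so I'll check it in numbers.

```bash
python3 - <<'E'
from h import *
import pickle
c0=pickle.load(open("scene.pkl","rb"));c=camera("scene");o=r.get_obs()
def edges(c,v0,v1,ul,ur,d):
    g=cv2.GaussianBlur(c["pixels"].astype(np.float32),(0,0),1.0).sum(2);out=[]
    for v in range(v0,v1):
        q=abs(np.gradient(g[v]));out.append((v,ul-d+np.argmax(q[ul-d:ul+d]),ur-d+np.argmax(q[ur-d:ur+d])))
    return out
print("tin0",edges(c0,180,212,235,282,5));print("tin now",edges(c,188,212,235,282,6));print("lid",edges(c,160,176,228,286,6))
for z,x,y in((.07,.5217,-.0343),(.02,.5217,-.0343),(.094,.522,-.0356)):
    K=c["K"];p=R.from_quat(c["orientation"]).inv().apply(np.array([x,y,z])-c["origin"]);print(z,K[0,0]*p[0]/p[2]+K[0,2],K[1,1]*p[1]/p[2]+K[1,2])
E
```

```text
tin0 [(180, np.int64(235), np.int64(279)), (181, np.int64(235), np.int64(279)), (182, np.int64(235), np.int64(279)), (183, np.int64(235), np.int64(279)), (184, np.int64(235), np.int64(278)), (185, np.int64(236), np.int64(278)), (186, np.int64(236), np.int64(278)), (187, np.int64(237), np.int64(277)), (188, np.int64(237), np.int64(277)), (189, np.int64(238), np.int64(279)), (190, np.int64(239), np.int64(278)), (191, np.int64(239), np.int64(278)), (192, np.int64(233), np.int64(277)), (193, np.int64(234), np.int64(281)), (194, np.int64(234), np.int64(282)), (195, np.int64(234), np.int64(282)), (196, np.int64(234), np.int64(283)), (197, np.int64(234), np.int64(284)), (198, np.int64(234), np.int64(285)), (199, np.int64(234), np.int64(286)), (200, np.int64(234), np.int64(286)), (201, np.int64(234), np.int64(286)), (202, np.int64(234), np.int64(286)), (203, np.int64(234), np.int64(286)), (204, np.int64(234), np.int64(286)), (205, np.int64(235), np.int64(286)), (206, np.int64(235), np.int64(286)), (207, np.int64(235), np.int64(286)), (208, np.int64(235), np.int64(286)), (209, np.int64(235), 
[... 1012 characters left out ...]
 np.int64(285)), (161, np.int64(230), np.int64(285)), (162, np.int64(229), np.int64(285)), (163, np.int64(229), np.int64(285)), (164, np.int64(232), np.int64(285)), (165, np.int64(232), np.int64(285)), (166, np.int64(232), np.int64(285)), (167, np.int64(232), np.int64(285)), (168, np.int64(232), np.int64(291)), (169, np.int64(232), np.int64(291)), (170, np.int64(232), np.int64(291)), (171, np.int64(232), np.int64(286)), (172, np.int64(224), np.int64(286)), (173, np.int64(224), np.int64(286)), (174, np.int64(223), np.int64(285)), (175, np.int64(223), np.int64(285))]
0.07 257.18234182688553 180.44247388047904
0.02 257.9865609096339 199.25537530918913
0.094 256.01531739391095 170.75331859334563
```

The numbers agree to about 1 mm. I'll lower into the mouth with y +1 mm.

Request:
send_rows(
  motion=[0, 0.012, 0, 0, 0, 0.012, -0.04, 0, 0, 0.012, -0.08, 0, 0, 0.012, -0.12, 0, 0, 0.012, -0.15, 0, 0, 0.012, -0.15, 0, 0, 0.012, -0.15, 0],
)

```text
time_s: 10.92
tcp_pos: [0.5211, -0.0343, 0.1046]
ee_rot: [0.99, 0.143, -0.0, -0.0]
ft_force: [-0.3, -0.3, -2.9]
width: 0.158
finger_force: 39.2
```

Free entry, no contact. I'll continue to 97 mm.

Request:
send_rows(
  motion=[0, 0, -0.02, 0, 0, 0, -0.04, 0, 0, 0, -0.06, 0, 0, 0, -0.075, 0, 0, 0, -0.085, 0, 0, 0, -0.09, 0, 0, 0, -0.09, 0, 0, 0, -0.09, 0],
)

```text
time_s: 11.58
tcp_pos: [0.5214, -0.0344, 0.0977]
ee_rot: [0.99, 0.143, 0.0, 0.0]
ft_force: [0.6, -0.1, -2.3]
width: 0.157
finger_force: 39.2
```

Request:
send_rows(
  motion=[0, 0, -0.006, 0, 0, 0, -0.012, 0, 0, 0, -0.012, 0, 0, 0, -0.012, 0],
)

```text
time_s: 11.92
tcp_pos: [0.5214, -0.0344, 0.0968]
ee_rot: [0.99, 0.143, 0.0, 0.0]
ft_force: [-1.2, 0.5, -2.3]
width: 0.157
finger_force: 39.3
```

Request:
send_rows(
  motion=[0, 0, -0.005, 0, 0, 0, -0.01, 0, 0, 0, -0.01, 0, 0, 0, -0.01, 0],
)

```text
time_s: 12.25
tcp_pos: [0.5214, -0.0344, 0.0967]
ee_rot: [0.99, 0.143, 0.0, 0.0]
ft_force: [-2.1, 1.6, 6.1]
width: 0.159
finger_force: 40.1
```

Request:
send_rows(
  motion=[0, 0, 0.005, 0, 0, 0, 0.005, 0, 0, 0, 0.005, 0, 0, 0, 0.005, 0, 0, 0, 0.005, 0, 0, 0, 0.005, 0, 0, 0, 0.005, 0, 0, 0, 0.005, 0, 0, 0, 0.005, 0, 0, 0, 0.005, 0, 0, 0, 0.005, 0, 0, 0, 0.005, 0, 0, 0, 0.005, 0, 0, 0, 0.005, 0],
  hand=0.1,
)

```text
time_s: 13.42
tcp_pos: [0.5214, -0.0344, 0.0964]
ee_rot: [0.99, 0.143, 0.0, 0.0]
ft_force: [-0.6, 0.5, 0.4]
width: 0.902
finger_force: 0.0
```

```bash
python3 - <<'E'
from h import *
w=camera("wrist");s=camera("scene")
cv2.imwrite("pics/w6.png",np.hstack([cv2.resize(w["pixels"][80:380,120:440],(427,400)),cv2.resize(s["pixels"][120:250,190:330],(373,346))[:346] if 0 else cv2.resize(s["pixels"][120:260,190:320],(372,400))]))
o=r.get_obs();print(o["tcp_pos"],o["ft_force"],o["time_s"],o["width"])
E
```

```text
[ 0.52133966 -0.03441266  0.09634702] [-0.52867339 -0.41541592 -0.2024628 ] 13.5167 0.9066083146461528
```

View pics/w6.png

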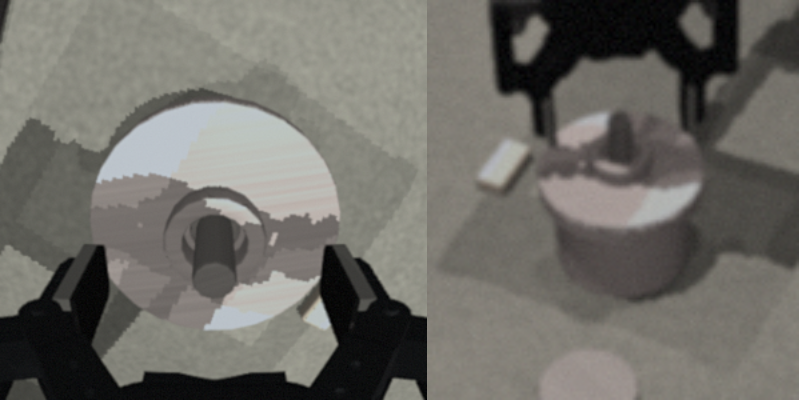

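The lids sit level on the tin and the fingers are clear of the post. I'll go down round the collar and close.

Request:
send_rows(
  motion=[0, 0, -0.1, 0, 0, 0, -0.16, 0, 0, 0, -0.21, 0, 0, 0, -0.21, 0, 0, 0, -0.21, 0],
)

```text
time_s: 13.93
tcp_pos: [0.5209, -0.0343, 0.0789]
ee_rot: [0.99, 0.143, -0.001, -0.0]
ft_force: [-0.2, 0.8, 0.2]
width: 0.898
finger_force: 0.0
```

Request:
send_rows(
  motion=[0, 0, 0, 0, 0, 0, 0, 0, 0, 0, 0, 0, 0, 0, 0, 0, 0, 0, 0, 0, 0, 0, 0, 0, 0, 0, 0, 0, 0, 0, 0, 0, 0, 0, 0, 0],
  hand=1,
  squeeze=30,
)

```text
time_s: 14.68
tcp_pos: [0.5216, -0.0345, 0.0801]
ee_rot: [0.99, 0.143, 0.0, 0.0]
ft_force: [-0.6, -0.4, 6.0]
width: 0.448
finger_force: 30.3
```

Request:
send_rows(
  motion=[0, 0, 0.02, 0, 0, 0, 0.05, 0, 0, 0, 0.1, 0, 0, 0, 0.15, 0, 0, 0, 0.15, 0, 0, 0, 0.15, 0],
)

```text
time_s: 15.18
tcp_pos: [0.5216, -0.0345, 0.0919]
ee_rot: [0.99, 0.143, 0.0, 0.0]
ft_force: [-0.0, -0.7, -0.4]
width: 0.45
finger_force: 30.2
```

```bash
python3 - <<'E'
from h import *
w=camera("wrist");s=camera("scene")
cv2.imwrite("pics/w7.png",np.hstack([cv2.resize(w["pixels"][80:380,120:440],(427,400)),cv2.resize(s["pixels"][120:260,190:320],(372,400))]))
E
```

```text
(no output)
```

View pics/w7.png

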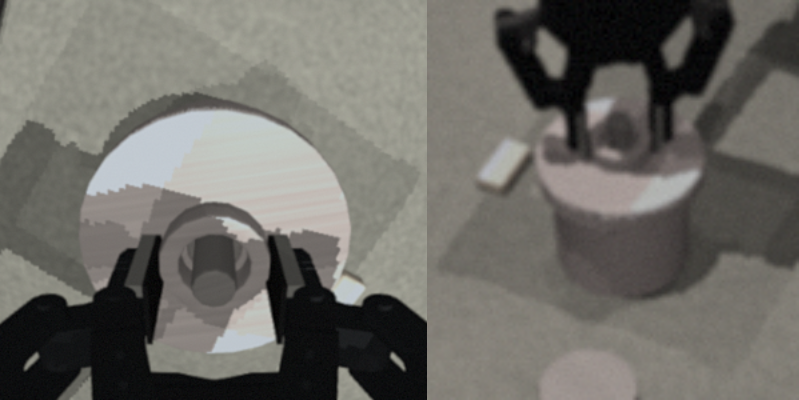

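The outer lid is rising level and alone, with the post staying down. I'll lift the rest of the way.

Request:
send_rows(
  motion=[0, 0, 0.05, 0, 0, 0, 0.15, 0, 0, 0, 0.3, 0, 0, 0, 0.45, 0, 0, 0, 0.6, 0, 0, 0, 0.75, 0, 0, 0, 0.9, 0],
)

```text
time_s: 15.87
tcp_pos: [0.5214, -0.0344, 0.1648]
ee_rot: [0.99, 0.143, 0.0, 0.0]
ft_force: [0.1, -0.4, -1.2]
width: 0.45
finger_force: 30.3
```

Request:
send_rows(
  motion=[0, 0, 0.15, 0, 0, 0, 0.3, 0, 0, 0, 0.5, 0, 0, 0, 0.65, 0, 0, 0, 0.75, 0, 0, 0, 0.8, 0, 0, 0, 0.82, 0, 0, 0, 0.82, 0, 0, 0, 0.82, 0, 0, 0, 0.82, 0, 0, 0, 0.82, 0],
)

```text
time_s: 16.78
tcp_pos: [0.521, -0.0343, 0.2284]
ee_rot: [0.99, 0.143, -0.001, -0.0]
ft_force: [-0.1, -0.8, -0.1]
width: 0.45
finger_force: 30.3
```

```bash
python3 - <<'E'
from h import *
s=camera("scene")
cv2.imwrite("pics/s8.png",cv2.resize(s["pixels"][20:300,100:440],(680,560)))
o=r.get_obs();print(o["tcp_pos"],o["ft_force"],o["time_s"],o["width"],o["finger_force"])
E
```

```text
[ 0.52106475 -0.03433991  0.22853815] [ 0.60163531  0.02649281 -1.08611457] 16.8333 0.4519368626565368 30.25643952190876
```

View pics/s8.png

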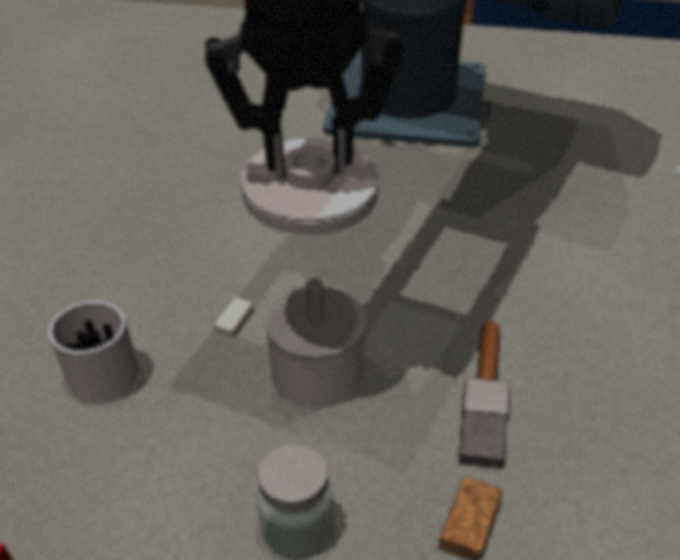

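The outer lid is held level about 15 cm up, the inner lid is seated in the tin, and everything else is where it stood.

```bash
python3 -c "
from plant import workorder;print(workorder.close_job())"
```

```text
the job is handed in; nothing more can be done
None
```

The job is handed in, though it returned no verdict: the last picture shows the inner lid seated in the wide tin, the outer lid held level by its collar about 15 cm above where it sat, and nothing else visibly moved.

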